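Roll a bath's locking ring loose and open its sampling port

ROBOT

A 7-joint arm with a two-finger parallel gripper is mounted at the origin on the work surface. World frame = base frame: x ahead of the robot, y to its left, z up, the work surface at z = 0. Lengths are in m, angles in rad, forces in N, time in s.
With the tool pointing down it reaches from about 0.4 to 0.875 m from the base axis. Payload 6.5 kg.
Tool frame: the origin (TCP) lies midway between the tips of the shut fingers; the grasp point (between the pads) lies 19 mm behind it (robot.pinch_z is the distance from the TCP to the grasp point, in m); z points along the fingers, y is the direction in which the jaws open and shut (so a half turn about z gives the same grasp; the last joint's range is limited). The gripper opens to 85 mm and grips with 20 to 120 N. Pads are 22 mm wide; open, the fingers measure 114 mm over their backs; the gripper's body (76 mm by 85 mm) begins 54 mm behind the grasp point. The pads swing forward as they close: fully open they stand 13 mm farther back than shut.
Start: joints at [-1.271, 0.536, -0.004, 1.538, 0.003, 1.067, -0.071], TCP at [0.232, 0.607, 0.231] pointing down, gripper open.
Joint ranges: [-2.7, 2.7], [-0.37, 2.16], [-1.27, 1.26], [0.24, 2.4], [-1.31, 4.45], [0.19, 1.91], [-2.76, 2.76]. Speed limits (rad/s): [2.39, 2.39, 3.14, 3.14, 3.14, 3.14, 3.14].

INTERFACE

Orientations are given as a rotation vector (axis times angle).
In Python, from station import robot, optics gives the robot as it stands.
- The arm moves only by the tool send_rows, never from a script. Its argument "plan" is a list of rows, each a list of 3 entries, a list of its own where there are three numbers: the shift along the tool's x, y, z in m, then the turn, a rotation vector about the tool's x, y, z in degrees, then the finger opening in m, from 0 to 0.0854. A call has 1 to 20 rows; each row shifts and turns the commanded pose from where the row before left it, along the tool's axes as they then stand; what a row does not reach is not made up. A row lasts 1/10 s, in which the tool goes at most 50 mm and 8.59 degrees, less where a joint would pass 70% of its speed; a pose out of reach is approached as far as the arm can. A call is refused whole if a number of a shift passes 0.05 or a number of a turn 8.59, either way. A call with a gripper value outside its range is refused whole. The fingers move at their own pace and stop on an object; "grip_force" is the grip in N (left out, the last holds). Time passes only in rows, so rows that do not move let the fingers close. It gives the time, the measured TCP pose, the force and the opening at its end, in the units of the state.
- robot.observe(): the state, without advancing time (a new reading comes with each control period).
- optics.get_image(name): name is "scene" or "side" or "wrist"; returns the picture (384x512x3 uint8, blue, green, red); there is no depth.
- optics.camera_info(name): a dict with "K" (3x3 intrinsics, pixels), "view" (4x4, takes a point from world to camera coordinates); the wrist camera has in their place "T_tool_cam" (4x4, takes a point from camera to tool coordinates, whose origin is the TCP and whose axes are the flange's). Camera axes: x right, y down, z forward; pixel columns grow to the right and rows downward; lengths in m; the calibration is good to about 2 mm. A picture is of the moment at which its call begins: read the wrist's pose just before it. camera_info takes no time and is no camera call.
- robot.hand_in(): hands the job in, once; it reports no verdict.
The state is a dict: "time_s": time; "q": joint angles; "dq": joint speeds; "joint_efforts": joint torques, N m; "tool_pos": TCP position; "tcp_rot": TCP orientation; "contact_force": force on the tool from outside, world axes, zero at the start; "moment": the same for the moment, N m; "width": opening from 0.0 (shut) to 1.0 (fully open).
Only numpy, scipy, OpenCV 4.12 (cv2) and the standard library are available. Lean on these libraries where they do the work, as an engineer would, in place of code of your own. Each camera call takes 0.05 s, during which the arm holds its last target. There are 200 camera calls.

TASK

Unlock and open the sampling port in the lid of the steel bath. With the fingertips against the knurled rim of the big locking ring, roll it round two full turns anticlockwise seen from above (a quarter turn more or less does no harm) so that it rises off the shutter's lock stud; then push the shutter's red tab towards the ring until it stops. Lift nothing, leave everything else on the bench and the little cork on the lid where they are, and finish clear of everything.

Things in the scene. Friction and masses are not known exactly. Their poses are not given: they have to be found in the camera images.
- bath: the fixed assembly: white hotplate (230 x 260 x 40 mm) carrying a round stainless pot with a flat lid of 232 mm diameter, the lid's upper face 120 mm above the bench. Origin on the bench under the pot's axis; z up; y points from the pot's axis along the shutter's track. It cannot move
- ring (a joint): angle in rad turned by the knurled locking ring about the vertical pot axis, anticlockwise seen from above positive; 0 at the start (screwed down), 12.57 after two full turns. It turns stiffly (0.07 N m, about 1.5 N along the rim) and stays where it is left; a push of about 5 N against the rim, moving sideways, drags it round. It rises 4 mm a turn
- ring_top (a point): centre of the locking ring's black top face, on the pot axis. The ring is 104 mm in diameter over its 40 upright ridges (2 mm proud, 8.2 mm apart) and 30 mm tall: its rim spans 16 to 46 mm above the lid when screwed down, 24 to 54 mm after two turns. Rises with the ring
- ring_mark (a point): outer end of the white line painted on the ring's top face, 45 mm from the axis; it points along the bath's y (towards the shutter) at the start and goes round with the ring
- shutter (a joint): travel in m of the yellow shutter, 0 closed (start) to 0.024 fully open (end stop), along the bath's minus y, towards the ring's axis. About 1.5 N of friction; stays where left. Its red stud, 10 mm wide, 22 mm tall above the lid, stands 54 to 62 mm from the axis when closed and strikes the ring's rim until that has risen 6 mm (1.5 turns); then it passes underneath
- tab (a point): middle of the upper edge of the shutter's red push tab: 30 mm wide across the track, 8 mm thick, top 16 mm above the lid; 85 mm from the pot axis when closed, 61 mm when open. Push on its outer face. The shutter plate below is 4 mm thick, reaches 108 mm from the axis when closed, and runs between two guides 6 mm tall, 32 mm apart
- bung: small cork, 18 mm in diameter, 18 mm tall, standing on the lid about 100 mm from the axis, across from the shutter; origin under its centre; to be left alone
- beaker: glass cup, 68 mm wide, 90 mm tall; origin under its centre; to be left alone
- jar: small jar with blue cap, 54 mm wide, 85 mm tall; origin under its centre; to be left alone
- reagent: amber bottle with black cap, 56 mm wide, 120 mm tall; origin under its centre; to be left alone
- spatula: thin steel lab spatula with a blue handle, 200 mm long, 12 mm tall, lying along its x on the bench; origin under its middle; to be left alone
- boss: dark clamp block 30 x 50 x 24 mm with a blue-headed screw; origin under its centre; to be left alone
- tray: open steel tray 160 x 120 x 30 mm; origin under its centre; to be left alone

How it is judged:
By the outcome, as a careful person would: the job done as asked, in the order asked, and still so for the second after the job is handed in, with the robot touching nothing.
It also fails if it takes over 72 s, if anything falls off the work surface, if the arm or the gripper's body presses on something with over 40 N, if the wrist force passes 120 N, or if a joint passes its speed limit or range.

## Working session

There is one attempt and no reset: what is moved stays moved. The work goes in short steps, Python scripts to look and compute and a tool call to move; the robot and the scene stay as the last step left them, time stands still between calls to the robot, and variables do not carry over. Pictures are saved under pics/ and viewed, about 8 in all and at most 12, crops included, and the job is handed in when it is done.

Besides the shell and the picture viewer there is one more tool, called after "Call:" as name(argument=value, ...) on one line, values as JSON. send_rows: Moves the arm, as the interface text tells. Its arguments: {"type":"object","properties":{"plan":{"type":"array","items":{"type":"array"}},"grip_force":{"type":"number"}},"required":["plan"]}

```bash
ls; mkdir -p pics; python3 - <<'E'
from station import robot, optics
import cv2, numpy as np
s=robot.observe(); print({k:np.round(v,3).tolist() for k,v in s.items()})
a=optics.get_image("scene");b=optics.get_image("side")
cv2.imwrite("pics/scene.png",a);cv2.imwrite("pics/side.png",b)
for n in("scene","side","wrist"):
    print(n,{k:np.round(v,4).tolist() if not isinstance(v,str) else v for k,v in optics.camera_info(n).items()})
E
```

```text
pics
{'time_s': 0.0, 'q': [-1.271, 0.537, -0.004, 1.539, 0.003, 1.067, -0.071], 'dq': [-0.0, -0.0, -0.0, -0.0, 0.0, 0.002, 0.0], 'joint_efforts': [-0.0, -58.339, 1.048, -25.911, 0.012, 0.009, 0.0], 'tool_pos': [0.232, 0.606, 0.23], 'tcp_rot': [-0.571, -3.089, 0.003], 'contact_force': [0.41, -0.167, 0.028], 'moment': [0.022, -0.004, 0.059], 'width': 1.002}
scene {'K': [[451.3547, 0.0, 253.9129], [0.0, 451.3547, 196.651], [0.0, 0.0, 1.0]], 'view': [[0.2786, 0.9603, 0.0127, -0.1245], [0.6164, -0.1686, -0.7692, -0.2857], [-0.7365, 0.2221, -0.6389, 1.8544], [0.0, 0.0, 0.0, 1.0]]}
side {'K': [[477.7663, 0.0, 260.0654], [0.0, 477.7663, 187.1426], [0.0, 0.0, 1.0]], 'view': [[0.8565, -0.5162, -0.0019, -0.5021], [-0.2936, -0.4842, -0.8242, 0.2631], [0.4245, 0.7065, -0.5663, 1.092], [0.0, 0.0, 0.0, 1.0]]}
wrist {'K': [[288.4745, 0.0, 257.5797], [0.0, 288.4745, 188.2225], [0.0, 0.0, 1.0]], 'T_tool_cam': [[-0.001, -0.9544, -0.2986, 0.076], [1.0, -0.0009, -0.0007, 0.0007], [0.0004, -0.2986, 0.9544, -0.1424], [0.0, 0.0, 0.0, 1.0]]}
```

```bash
python3 -c "
import cv2
a=cv2.imread('pics/scene.png');b=cv2.imread('pics/side.png')
import numpy as np
cv2.imwrite('pics/both.png',np.vstack([a[100:],b])[:600] if 0 else cv2.resize(np.hstack([a,b]),(800,300),interpolation=cv2.INTER_AREA))"
```

```text
(no output)
```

View pics/scene.png

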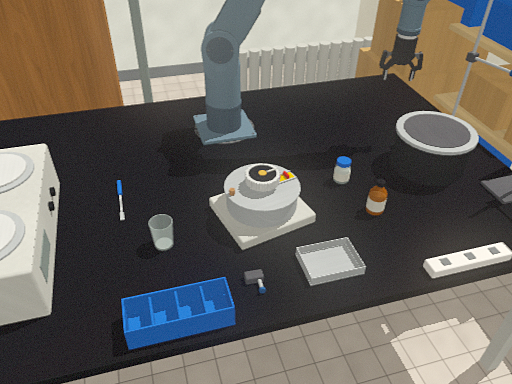

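View pics/side.png

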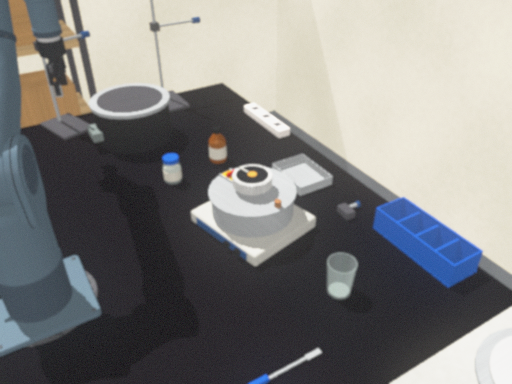

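Scene shows the ring centre at about (262,172), with the tab at about (287,176). In the side view they are at about (253,174) and (226,175). The cork is opposite the shutter.

```bash
cat > h.py <<'E'
from station import robot, optics
import cv2, numpy as np
from scipy.spatial.transform import Rotation as Rn
def cam(n,s=None):
    i=optics.camera_info(n); K=np.array(i["K"])
    if n=="wrist":
        s=s or robot.observe()
        T=np.eye(4);T[:3,:3]=Rn.from_rotvec(s["tcp_rot"]).as_matrix();T[:3,3]=s["tool_pos"]
        return K,np.linalg.inv(T@np.array(i["T_tool_cam"]))
    return K,np.array(i["view"])
def onplane(c,uv,z):
    K,V=c; R,t=V[:3,:3],V[:3,3]
    o=-R.T@t; d=R.T@np.linalg.solve(K,[uv[0],uv[1],1.]); return o+d*(z-o[2])/d[2]
def proj(c,p):
    K,V=c; q=K@(V[:3,:3]@np.asarray(p)+V[:3,3]); return q[:2]/q[2]
def st():
    s=robot.observe(); R=Rn.from_rotvec(s["tcp_rot"]).as_matrix()
    print("t",round(s["time_s"],2),"pos",np.round(s["tool_pos"],4),"yaw_x",round(np.degrees(np.arctan2(R[1,0],R[0,0])),1),"tilt",np.round(R[:2,2],3),"F",np.round(s["contact_force"],1),"q",np.round(s["q"],2),"w",round(float(s["width"]),3)); return s,R
E
python3 - <<'E'
from h import *
st()
c=cam("scene");d=cam("side")
for n,uv,uv2,z in(("ring",(262,172),(253,174),.166),("tab",(287,176),(226,175),.136),("bung",(232,190),(278,203),.138),("jar",(344,160),(171,157),.085),("reagent",(379,183),(217,136),.12)):
    print(n,onplane(c,uv,z).round(3),onplane(d,uv2,z).round(3))
E
```

```text
t 0.1 pos [0.2323 0.6065 0.2305] yaw_x 159.0 tilt [-0.    -0.001] F [ 0.4 -0.4 -0.8] q [-1.27  0.54 -0.    1.54  0.    1.07 -0.07] w 1.002
ring [ 0.55  -0.007  0.166] [ 0.56  -0.009  0.166]
tab [0.551 0.073 0.136] [0.519 0.064 0.136]
bung [ 0.575 -0.106  0.138] [ 0.568 -0.116  0.138]
jar [0.454 0.316 0.085] [0.457 0.312 0.085]
reagent [0.639 0.342 0.12 ] [0.61 0.3  0.12]
```

Call:
send_rows(plan=[[[0,0,-0.03],[0,0,0],0],[[0,0,-0.03],[0,0,0],0],[[-0.0303,-0.0229,0],[0,0,0],0],[[-0.0303,-0.0229,0],[0,0,0],0],[[-0.0303,-0.0229,0],[0,0,0],0],[[-0.0303,-0.0229,0],[0,0,0],0],[[-0.0303,-0.0229,0],[0,0,0],0],[[-0.0303,-0.0229,0],[0,0,0],0],[[-0.0303,-0.0229,0],[0,0,0],0],[[-0.0303,-0.0229,0],[0,0,0],0],[[-0.0303,-0.0229,0],[0,0,0],0],[[-0.0303,-0.0229,0],[0,0,0],0],[[-0.0303,-0.0229,0],[0,0,0],0],[[-0.0303,-0.0229,0],[0,0,0],0],[[-0.0303,-0.0229,0],[0,0,0],0],[[-0.0303,-0.0229,0],[0,0,0],0],[[-0.0303,-0.0229,0],[0,0,0],0],[[-0.0303,-0.0229,0],[0,0,0],0],[[0,0,0],[0,0,8.5],0],[[0,0,0],[0,0,8.5],0]], grip_force=40)

```text
time_s: 2.1
tool_pos: [0.5544, 0.0896, 0.2908]
tcp_rot: [-1.035, -2.966, 0.001]
contact_force: [-0.4, 1.2, 0.3]
width: 0.002
```

Call:
send_rows(plan=[[[0,0,0],[0,0,8.5],0],[[0,0,0],[0,0,8.5],0],[[0,0,0],[0,0,8.5],0],[[0,0,0],[0,0,8.5],0],[[0,0,0],[0,0,8.5],0],[[0,0,0],[0,0,8.5],0],[[0,0,0],[0,0,0],0],[[0,0,0],[0,0,0],0]])

```text
time_s: 2.9
tool_pos: [0.554, 0.0915, 0.2911]
tcp_rot: [-2.196, -2.246, 0.001]
contact_force: [-0.3, -0.0, 0.2]
width: 0.0
```

```bash
python3 - <<'E'
from h import *
s,R=st()
im=optics.get_image("wrist");cv2.imwrite("pics/w1.png",im)
c=cam("wrist",s)
for p in((.555,-.008,.166),(.54,.073,.136)): print(proj(c,p))
E
```

```text
t 2.9 pos [0.554  0.0915 0.2911] yaw_x 91.3 tilt [-0. -0.] F [-0.3 -0.   0.2] q [-0.62  0.35  0.49  1.73 -0.18  1.11 -0.06] w 0.0
[256.17745151 270.85337086]
[243.99053432 189.79288345]
```

View pics/w1.png

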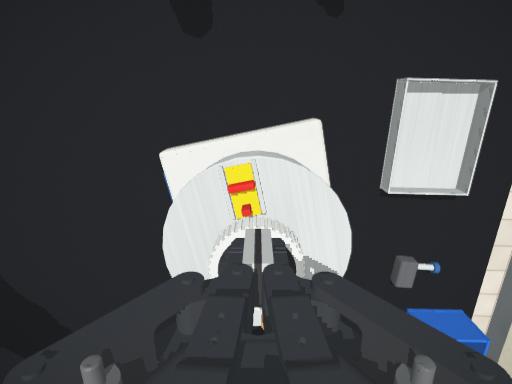

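The close-up shows the tab at (242,187), the stud at (246,210) and the lid centre at about column 257, but the fingers hide the ring. I'll turn the tool so the ring lies on its +x side. That keeps the ring in view and brings a fingertip corner round for engaging the ridges.

Call:
send_rows(plan=[[[0,0,0],[0,0,8.3],0],[[0,0,0],[0,0,8.3],0],[[0,0,0],[0,0,8.3],0],[[0,0,0],[0,0,8.3],0],[[0,0,0],[0,0,8.3],0],[[0,0,0],[0,0,8.3],0],[[0,0,0],[0,0,8.3],0],[[0,0,0],[0,0,8.3],0],[[0,0,0],[0,0,8.3],0],[[0,0,0],[0,0,8.3],0],[[0,0,0],[0,0,8.3],0],[[0,0,0],[0,0,8.3],0],[[0,0,0],[0,0,8.3],0],[[0,0,0],[0,0,8.3],0],[[0,0,0],[0,0,8.3],0],[[0,0,0],[0,0,8.3],0],[[0,0,0],[0,0,8.3],0],[[0,0,0],[0,0,0],0],[[0,0,0],[0,0,0],0]])

```text
time_s: 4.85
tool_pos: [0.5541, 0.0914, 0.2912]
tcp_rot: [2.85, -1.321, -0.0]
contact_force: [1.0, -0.9, 0.6]
width: 0.002
```

```bash
python3 - <<'E'
from h import *
s,R=st()
im=optics.get_image("wrist");cv2.imwrite("pics/w2.png",im)
c=cam("wrist",s); print(proj(c,(.555,-.008,.166)))
# rectify at ring-top height, 0.5 mm/px, world x right, y up, centred (.555,-.008), +-100mm
K,V=c
def rect(z):
    n=400; P=[]; 
    w=np.array([[.455,.092,z],[.655,.092,z],[.655,-.108,z],[.455,-.108,z]])
    src=np.float32([proj(c,p) for p in w]); dst=np.float32([[0,0],[n,0],[n,n],[0,n]])
    return cv2.warpPerspective(im,cv2.getPerspectiveTransform(src,dst),(n,n))
cv2.imwrite("pics/r2.png",np.hstack([rect(.166),rect(.12)]))
E
```

```text
t 4.85 pos [0.5541 0.0914 0.2912] yaw_x -49.8 tilt [-0. -0.] F [ 1.  -0.9  0.6] q [-1.    0.49  1.05  1.75 -0.46  1.17 -2.25] w 0.002
[330.13989578  97.70854947]
```

View pics/r2.png

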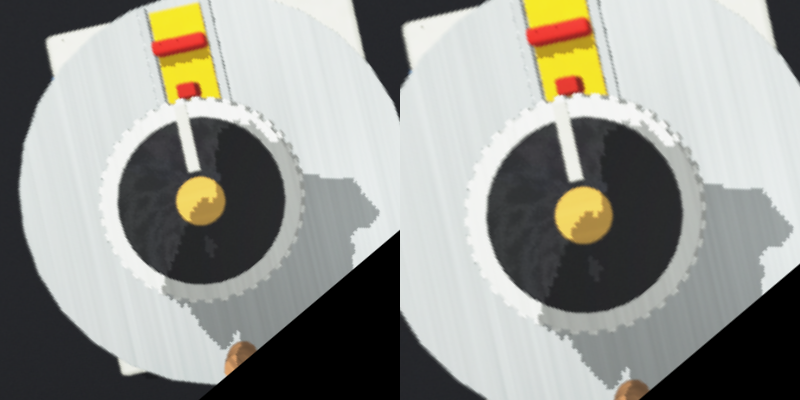

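Both the ring and its mark show clearly in the rectified view. The ring centre is at about (202,200) in the left panel and the mark's outer end at about (181,107), so bath y is at about 103°. Next I'll fit the black disc for the centre.

```bash
cat >> h.py <<'E'
def ringlook(name,z,c0=(.555,-.008)):
    s=robot.observe(); im=optics.get_image("wrist"); c=cam("wrist",s); n=400; x,y=c0
    w=[[x-.1,y+.1,z],[x+.1,y+.1,z],[x+.1,y-.1,z],[x-.1,y-.1,z]]
    H=cv2.getPerspectiveTransform(np.float32([proj(c,p) for p in w]),np.float32([[0,0],[n,0],[n,n],[0,n]]))
    r=cv2.warpPerspective(im,H,(n,n)); cv2.imwrite("pics/%s.png"%name,r); return r
E
python3 - <<'E'
from h import *
r=ringlook("r3",.166); b=r.max(2); m=((b<75)&(b>0)).astype(np.uint8)
_,_,st_,_=cv2.connectedComponentsWithStats(m); lab=cv2.connectedComponents(m)[1]
ids=np.unique(lab[150:250,120:160]); ids=[i for i in ids if i]
best=max(ids,key=lambda i:(lab==i).sum()); pts=np.argwhere(lab==best)[:,::-1].astype(np.float32)
(h,rad)=cv2.minEnclosingCircle(pts); e=cv2.fitEllipse(cv2.convexHull(pts.astype(np.int32)))
f=lambda p:(.555-.1+p[0]*.0005,-.008+.1-p[1]*.0005)
print(f(h),rad*.5,f(e[0]),np.array(e[1])/2*.5)
E
```

```text
(0.5556228637695313, -0.008194435119628904) 41.606239318847656 (0.5556717987060548, -0.008276184082031249) [41.13166809 41.44584274]
```

Call:
send_rows(plan=[[[0.0034,0.0186,0],[0,0,-4.9],0],[[0,0,0],[0,0,-4.9],0],[[0.0,0.0186,0.03],[0,0,0],0],[[0,0,0.03],[0,0,0],0],[[0,0,0.03],[0,0,0],0],[[0,0,0.03],[0,0,0],0],[[0,0,0.0231],[0,0,0],0],[[0,0,0],[0,0,0],0],[[0,0,0],[0,0,0],0]])

```text
time_s: 5.85
tool_pos: [0.5304, 0.0624, 0.1488]
tcp_rot: [-2.95, 1.08, -0.0]
contact_force: [0.3, -0.2, 0.5]
width: -0.006
```

```bash
cat >> h.py <<'E'
C=np.array([.5557,-.0083])
def rel():
    s,R=st(); d=np.array(s["tool_pos"])[:2]-C; n=-(R[:2,:2].T@d)
    print("R mm",round(np.hypot(*d)*1e3,2),"phi",round(np.degrees(np.arctan2(d[1],d[0])),1),"psi",round(np.degrees(np.arctan2(n[1],n[0])),1),"Frad(out)",round(float(np.array(s["contact_force"])[:2]@d/np.hypot(*d)),1)); return s,R
E
python3 - <<'E'
from h import *
rel()
E
```

```text
t 5.85 pos [0.5304 0.0624 0.1488] yaw_x -40.2 tilt [ 0. -0.] F [ 0.3 -0.2  0.5] q [-0.84  0.6   0.86  1.95 -0.6   0.87 -1.93] w -0.006
R mm 75.13 phi 109.7 psi 30.1 Frad(out) -0.3
```

Call:
send_rows(plan=[[[0.00217,0.00125,0],[0,0,0],0],[[0.00217,0.00125,0],[0,0,0],0],[[0.00217,0.00125,0],[0,0,0],0],[[0.00217,0.00125,0],[0,0,0],0],[[0,0,0],[0,0,0],0]])

```text
time_s: 6.35
tool_pos: [0.5338, 0.0528, 0.1485]
tcp_rot: [-2.949, 1.082, -0.001]
contact_force: [-0.2, 0.3, 1.4]
width: 0.0
```

Call:
send_rows(plan=[[[0.00087,0.0005,0],[0,0,0],0],[[0,0,0],[0,0,0],0]])

```text
time_s: 6.55
tool_pos: [0.5338, 0.0523, 0.1482]
tcp_rot: [-2.95, 1.081, -0.0]
contact_force: [-0.2, 0.0, 0.8]
width: -0.005
```

Call:
send_rows(plan=[[[0.00087,0.0005,0],[0,0,0],0],[[0,0,0],[0,0,0],0]])

```text
time_s: 6.75
tool_pos: [0.5342, 0.0518, 0.1481]
tcp_rot: [-2.95, 1.08, 0.0]
contact_force: [-0.0, 1.5, -0.2]
width: 0.003
```

```bash
python3 -c "
from h import *
rel()"
```

```text
t 6.75 pos [0.5342 0.0518 0.1481] yaw_x -40.2 tilt [-0.  0.] F [-0.   1.5 -0.2] q [-0.81  0.61  0.86  1.94 -0.6   0.87 -1.91] w 0.003
R mm 63.8 phi 109.7 psi 30.0 Frad(out) 1.4
```

Call:
send_rows(plan=[[[0.00087,0.0005,0],[0,0,0],0],[[0.00087,0.0005,0],[0,0,0],0],[[-0.0014,0.0029,0],[0,0,-3],0],[[-0.0014,0.0029,0],[0,0,-3],0],[[-0.0014,0.0029,0],[0,0,-3],0],[[-0.0014,0.0029,0],[0,0,-3],0],[[-0.0014,0.0029,0],[0,0,-3],0],[[-0.0014,0.0029,0],[0,0,-3],0],[[-0.0014,0.0029,0],[0,0,-3],0],[[-0.0014,0.0029,0],[0,0,-3],0],[[-0.0014,0.0029,0],[0,0,-3],0],[[-0.0014,0.0029,0],[0,0,-3],0]])

```text
time_s: 7.95
tool_pos: [0.5075, 0.0322, 0.1479]
tcp_rot: [-3.127, 0.275, 0.008]
contact_force: [-6.7, 6.5, 6.9]
width: 0.002
```

```bash
python3 -c "
from h import *
rel(); ringlook('r4',.166)"
```

```text
t 7.95 pos [0.5075 0.0322 0.1479] yaw_x -10.0 tilt [-0.005  0.003] F [-6.7  6.5  6.9] q [-0.71  0.51  0.73  2.01 -0.48  0.8  -1.45] w 0.002
R mm 62.96 phi 140.0 psi 30.0 Frad(out) 9.3
```

View pics/r4.png

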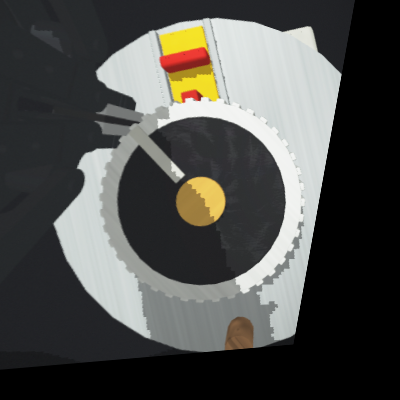

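The mark has moved from 103° to 133°, so the ring has followed the finger's 30° exactly. I'll carry on round with the same stroke.

Call:
send_rows(plan=[[[-0.0004,-0.0003,0],[0,0,0],0],[[-0.0029,0.0057,0],[0,0,-6],0],[[-0.0029,0.0057,0],[0,0,-6],0],[[-0.0029,0.0057,0],[0,0,-6],0],[[-0.0029,0.0057,0],[0,0,-6],0],[[-0.0029,0.0057,0],[0,0,-6],0],[[-0.0029,0.0057,0],[0,0,-6],0],[[-0.0029,0.0057,0],[0,0,-6],0],[[-0.0029,0.0057,0],[0,0,-6],0],[[-0.0029,0.0057,0],[0,0,-6],0],[[-0.0029,0.0057,0],[0,0,-6],0]])

```text
time_s: 9.1
tool_pos: [0.4963, -0.0308, 0.148]
tcp_rot: [-2.847, -1.326, 0.006]
contact_force: [-5.5, -0.1, 6.6]
width: -0.007
```

```bash
cat >> h.py <<'E'
def mark(name,z):
    "white-line angle (deg) from the rectified ring top: bright pixels inside the black disc, r 14..40 mm"
    r=ringlook(name,z).astype(int); yy,xx=np.mgrid[:400,:400]
    dx=(xx*.0005+.455-C[0]); dy=(-.008+.1-yy*.0005-C[1]); rr=np.hypot(dx,dy); b=r.min(2)
    bg=np.median(b[(rr>.018)&(rr<.036)]); m=(rr>.018)&(rr<.036)&(b>bg+45)
    a=np.arctan2(dy,dx)[m]; h,e=np.histogram(np.degrees(a)%360,72,(0,360)); k=h.argmax(); a0=np.radians(e[k]+2.5)
    d=(a-a0+np.pi)%(2*np.pi)-np.pi; d=d[abs(d)<.25]; print("mark",m.sum(),len(d),round(np.degrees(a0+d.mean())%360,1))
E
python3 -c "
from h import *
rel(); mark('r5',.168)"
```

```text
t 9.1 pos [ 0.4963 -0.0308  0.148 ] yaw_x 49.9 tilt [-0.004 -0.   ] F [-5.5 -0.1  6.6] q [-0.41  0.43  0.47  2.02 -0.28  0.75 -0.46] w -0.007
R mm 63.49 phi -159.3 psi 29.2 Frad(out) 5.1
mark 475 475 194.5
```

Call:
send_rows(plan=[[[-0.0029,0.0057,0],[0,0,-6],0],[[-0.0029,0.0057,0],[0,0,-6],0],[[-0.0029,0.0057,0],[0,0,-6],0],[[-0.0029,0.0057,0],[0,0,-6],0],[[-0.0029,0.0057,0],[0,0,-6],0],[[-0.0029,0.0057,0],[0,0,-6],0],[[-0.0029,0.0057,0],[0,0,-6],0],[[-0.0029,0.0057,0],[0,0,-6],0],[[-0.0029,0.0057,0],[0,0,-6],0],[[-0.0029,0.0057,0],[0,0,-6],0],[[-0.0029,0.0057,0],[0,0,-6],0],[[-0.0029,0.0057,0],[0,0,-6],0],[[-0.0029,0.0057,0],[0,0,-6],0],[[-0.0029,0.0057,0],[0,0,-6],0]])

```text
time_s: 10.55
tool_pos: [0.5699, -0.0699, 0.148]
tcp_rot: [-1.229, -2.89, 0.003]
contact_force: [-1.7, -0.5, 0.7]
width: 0.005
```

```bash
python3 -c "
from h import *
rel(); mark('r6',.169)"
```

```text
t 10.55 pos [ 0.5699 -0.0699  0.148 ] yaw_x 133.9 tilt [-0.001 -0.002] F [-1.7 -0.5  0.7] q [-0.04  0.51  0.11  1.82 -0.07  0.82  0.87] w 0.005
R mm 63.23 phi -77.0 psi 30.9 Frad(out) 0.1
mark 478 478 277.7
```

Call:
send_rows(plan=[[[0.0013,0.0008,0],[0,0,0],0],[[-0.0029,0.0057,0],[0,0,-6],0],[[-0.0029,0.0057,0],[0,0,-6],0],[[-0.0029,0.0057,0],[0,0,-6],0],[[-0.0029,0.0057,0],[0,0,-6],0],[[-0.0029,0.0057,0],[0,0,-6],0],[[-0.0029,0.0057,0],[0,0,-6],0],[[-0.0029,0.0057,0],[0,0,-6],0],[[-0.0029,0.0057,0],[0,0,-6],0],[[-0.0029,0.0057,0],[0,0,-6],0],[[-0.0029,0.0057,0],[0,0,-6],0],[[-0.0029,0.0057,0],[0,0,-6],0],[[-0.0029,0.0057,0],[0,0,-6],0],[[-0.0029,0.0057,0],[0,0,-6],0]])

```text
time_s: 12.0
tool_pos: [0.6179, -0.0064, 0.1488]
tcp_rot: [-0.859, 3.019, -0.003]
contact_force: [2.4, -1.2, 1.1]
width: 0.001
```

```bash
python3 -c "
from h import *
rel(); mark('r7',.169)"
```

```text
t 12.0 pos [ 0.6179 -0.0064  0.1488] yaw_x -148.2 tilt [ 0.003 -0.001] F [ 2.4 -1.2  1.1] q [ 0.1   0.59 -0.23  1.69  0.17  0.88  1.93] w 0.001
R mm 62.19 phi 1.7 psi 30.0 Frad(out) 2.3
mark 471 471 357.2
```

Call:
send_rows(plan=[[[-0.0029,0.0057,0],[0,0,-6],0],[[-0.0029,0.0057,0],[0,0,-6],0],[[-0.0029,0.0057,0],[0,0,-6],0],[[-0.0029,0.0057,0],[0,0,-6],0],[[0,0,0],[0,0,0],0],[[-0.0055,-0.0032,0],[0,0,0],0],[[-0.0055,-0.0032,0],[0,0,0],0]])

```text
time_s: 12.75
tool_pos: [0.6217, 0.0241, 0.1477]
tcp_rot: [1.462, -2.778, -0.0]
contact_force: [-0.4, -0.6, -0.6]
width: -0.001
```

```bash
python3 -c "
from h import *
rel(); mark('r8',.169)"
```

```text
t 12.75 pos [0.6217 0.0241 0.1477] yaw_x -124.5 tilt [-0.002 -0.001] F [-0.4 -0.6 -0.6] q [ 0.12  0.61 -0.33  1.67  0.24  0.91  2.24] w -0.001
R mm 73.54 phi 26.1 psi 29.4 Frad(out) -0.6
mark 472 472 23.1
```

Call:
send_rows(plan=[[[0.0062,-0.0091,0],[0,0,8.4],0],[[0.0062,-0.0091,0],[0,0,8.4],0],[[0.0062,-0.0091,0],[0,0,8.4],0],[[0.0062,-0.0091,0],[0,0,8.4],0],[[0.0062,-0.0091,0],[0,0,8.4],0],[[0.0062,-0.0091,0],[0,0,8.4],0],[[0.0062,-0.0091,0],[0,0,8.4],0],[[0.0062,-0.0091,0],[0,0,8.4],0],[[0.0062,-0.0091,0],[0,0,8.4],0],[[0.0062,-0.0091,0],[0,0,8.4],0],[[0.0062,-0.0091,0],[0,0,8.4],0],[[0.0062,-0.0091,0],[0,0,8.4],0],[[0.0062,-0.0091,0],[0,0,8.4],0],[[0.0062,-0.0091,0],[0,0,8.4],0]])

```text
time_s: 14.2
tool_pos: [0.5512, -0.0835, 0.1479]
tcp_rot: [-1.626, -2.687, 0.001]
contact_force: [0.2, 0.0, -0.4]
width: -0.002
```

```bash
python3 -c "
from h import *
rel()"
```

```text
t 14.2 pos [ 0.5512 -0.0835  0.1479] yaw_x 117.7 tilt [-0.001 -0.   ] F [ 0.2  0.  -0.4] q [-0.07  0.49  0.18  1.86 -0.12  0.8   0.65] w -0.002
R mm 75.36 phi -93.4 psi 31.1 Frad(out) -0.0
```

Call:
send_rows(plan=[[[0.0062,-0.0091,0],[0,0,8.4],0],[[0.0062,-0.0091,0],[0,0,8.4],0],[[0.0062,-0.0091,0],[0,0,8.4],0],[[0.0062,-0.0091,0],[0,0,8.4],0],[[0.0062,-0.0091,0],[0,0,8.4],0],[[0.0062,-0.0091,0],[0,0,8.4],0],[[0.0062,-0.0091,0],[0,0,8.4],0],[[0.0062,-0.0091,0],[0,0,8.4],0],[[0.0062,-0.0091,0],[0,0,8.4],0],[[0.0062,-0.0091,0],[0,0,8.4],0],[[0.0062,-0.0091,0],[0,0,8.4],0],[[0.0062,-0.0091,0],[0,0,8.4],0],[[0.0062,-0.0091,0],[0,0,8.4],0],[[0.0062,-0.0091,0],[0,0,8.4],0],[[0,0,0],[0,0,0],0]])

```text
time_s: 15.7
tool_pos: [0.4894, 0.0307, 0.148]
tcp_rot: [3.141, 0.015, -0.0]
contact_force: [-0.3, -0.6, -0.1]
width: 0.001
```

```bash
python3 -c "
from h import *
rel()"
```

```text
t 15.7 pos [0.4894 0.0307 0.148 ] yaw_x 0.5 tilt [-0. -0.] F [-0.3 -0.6 -0.1] q [-0.69  0.46  0.68  2.05 -0.42  0.76 -1.32] w 0.001
R mm 76.93 phi 149.5 psi 31.0 Frad(out) -0.1
```

Call:
send_rows(plan=[[[0.0044,0.0026,0],[0,0,0],0],[[0.0044,0.0026,0],[0,0,0],0],[[0.0044,0.0026,0],[0,0,0],0],[[-0.0029,0.0057,0],[0,0,-6],0],[[-0.0029,0.0057,0],[0,0,-6],0],[[-0.0029,0.0057,0],[0,0,-6],0],[[-0.0029,0.0057,0],[0,0,-6],0],[[-0.0029,0.0057,0],[0,0,-6],0],[[-0.0029,0.0057,0],[0,0,-6],0],[[-0.0029,0.0057,0],[0,0,-6],0],[[-0.0029,0.0057,0],[0,0,-6],0],[[-0.0029,0.0057,0],[0,0,-6],0],[[-0.0029,0.0057,0],[0,0,-6],0],[[-0.0029,0.0057,0],[0,0,-6],0],[[-0.0029,0.0057,0],[0,0,-6],0],[[-0.0029,0.0057,0],[0,0,-6],0],[[-0.0029,0.0057,0],[0,0,-6],0],[[-0.0029,0.0057,0],[0,0,-6],0]])

```text
time_s: 17.5
tool_pos: [0.5246, -0.0636, 0.1481]
tcp_rot: [-2.206, -2.235, 0.002]
contact_force: [-2.5, -0.1, 0.7]
width: 0.002
```

```bash
python3 -c "
from h import *
rel(); mark('r9',.17)"
```

```text
t 17.5 pos [ 0.5246 -0.0636  0.1481] yaw_x 90.7 tilt [-0.002 -0.   ] F [-2.5 -0.1  0.7] q [-0.18  0.45  0.28  1.94 -0.17  0.77  0.21] w 0.002
R mm 63.42 phi -119.3 psi 30.1 Frad(out) 1.3
mark 467 467 108.9
```

Call:
send_rows(plan=[[[0.0009,0.0005,0],[0,0,0],0],[[-0.0029,0.0057,0],[0,0,-6],0],[[-0.0029,0.0057,0],[0,0,-6],0],[[-0.0029,0.0057,0],[0,0,-6],0],[[-0.0029,0.0057,0],[0,0,-6],0],[[-0.0029,0.0057,0],[0,0,-6],0],[[-0.0029,0.0057,0],[0,0,-6],0],[[-0.0029,0.0057,0],[0,0,-6],0],[[-0.0029,0.0057,0],[0,0,-6],0],[[-0.0024,0.006,0],[0,0,-6],0],[[-0.0029,0.0057,0],[0,0,-6],0],[[-0.0029,0.0057,0],[0,0,-6],0],[[-0.0029,0.0057,0],[0,0,-6],0],[[-0.0029,0.0057,0],[0,0,-6],0],[[-0.0029,0.0057,0],[0,0,-6],0],[[-0.0029,0.0057,0],[0,0,-6],0],[[-0.0029,0.0057,0],[0,0,-6],0],[[-0.0029,0.0057,0],[0,0,-6],0],[[-0.0029,0.0057,0],[0,0,-6],0],[[-0.0029,0.0057,0],[0,0,-6],0]])

```text
time_s: 19.55
tool_pos: [0.6178, -0.0138, 0.1489]
tcp_rot: [-0.668, 3.067, -0.002]
contact_force: [0.8, -2.3, 1.7]
width: -0.002
```

```bash
python3 -c "
from h import *
rel(); mark('r10',.171)"
```

```text
t 19.55 pos [ 0.6178 -0.0138  0.1489] yaw_x -155.4 tilt [ 0.003 -0.001] F [ 0.8 -2.3  1.7] q [ 0.1   0.59 -0.21  1.69  0.15  0.88  1.83] w -0.002
R mm 62.36 phi -5.1 psi 29.6 Frad(out) 1.0
mark 465 465 222.7
```

Call:
send_rows(plan=[[[0.0004,0.0003,0],[0,0,0],0],[[-0.0029,0.0057,0],[0,0,-6],0],[[-0.0029,0.0057,0],[0,0,-6],0],[[-0.0029,0.0057,0],[0,0,-6],0],[[-0.0029,0.0057,0],[0,0,-6],0],[[-0.0029,0.0057,0],[0,0,-6],0],[[0,0,0],[0,0,0],0],[[-0.0055,-0.0032,0],[0,0,0],0],[[-0.0055,-0.0032,0],[0,0,0],0]])

```text
time_s: 20.5
tool_pos: [0.6218, 0.023, 0.1475]
tcp_rot: [1.433, -2.793, -0.001]
contact_force: [0.1, 0.3, -0.8]
width: 0.003
```

```bash
python3 -c "
from h import *
rel(); mark('r11',.171)"
```

```text
t 20.5 pos [0.6218 0.023  0.1475] yaw_x -125.7 tilt [-0.002 -0.001] F [ 0.1  0.3 -0.8] q [ 0.13  0.61 -0.34  1.66  0.24  0.91  2.22] w 0.003
R mm 73.13 phi 25.3 psi 29.0 Frad(out) 0.3
mark 465 465 254.1
```

Call:
send_rows(plan=[[[0.0062,-0.0091,0],[0,0,8.4],0],[[0.0062,-0.0091,0],[0,0,8.4],0],[[0.0062,-0.0091,0],[0,0,8.4],0],[[0.0062,-0.0091,0],[0,0,8.4],0],[[0.0062,-0.0091,0],[0,0,8.4],0],[[0.0062,-0.0091,0],[0,0,8.4],0],[[0.0062,-0.0091,0],[0,0,8.4],0],[[0.0062,-0.0091,0],[0,0,8.4],0],[[0.0062,-0.0091,0],[0,0,8.4],0],[[0.0062,-0.0091,0],[0,0,8.4],0],[[0.0062,-0.0091,0],[0,0,8.4],0],[[0.0062,-0.0091,0],[0,0,8.4],0],[[0.0062,-0.0091,0],[0,0,8.4],0],[[0.0062,-0.0091,0],[0,0,8.4],0]])

```text
time_s: 21.95
tool_pos: [0.5491, -0.0831, 0.1478]
tcp_rot: [-1.654, -2.67, 0.001]
contact_force: [-0.6, -0.6, -0.8]
width: 0.0
```

Call:
send_rows(plan=[[[0.0062,-0.0091,0],[0,0,8.4],0],[[0.0062,-0.0091,0],[0,0,8.4],0],[[0.0062,-0.0091,0],[0,0,8.4],0],[[0.0062,-0.0091,0],[0,0,8.4],0],[[0.0062,-0.0091,0],[0,0,8.4],0],[[0.0062,-0.0091,0],[0,0,8.4],0],[[0.0062,-0.0091,0],[0,0,8.4],0],[[0.0062,-0.0091,0],[0,0,8.4],0],[[0.0062,-0.0091,0],[0,0,8.4],0],[[0.0062,-0.0091,0],[0,0,8.4],0],[[0.0062,-0.0091,0],[0,0,8.4],0],[[0.0062,-0.0091,0],[0,0,8.4],0],[[0.0062,-0.0091,0],[0,0,8.4],0],[[0.0062,-0.0091,0],[0,0,8.4],0],[[0,0,0],[0,0,0],0]])

```text
time_s: 23.45
tool_pos: [0.4897, 0.0324, 0.1479]
tcp_rot: [3.141, -0.018, -0.001]
contact_force: [-0.4, 0.0, -0.5]
width: 0.003
```

```bash
python3 -c "
from h import *
rel()"
```

```text
t 23.45 pos [0.4897 0.0324 0.1479] yaw_x -0.7 tilt [-0. -0.] F [-0.4  0.  -0.5] q [-0.69  0.46  0.67  2.05 -0.41  0.76 -1.35] w 0.003
R mm 77.54 phi 148.3 psi 31.0 Frad(out) 0.4
```

Call:
send_rows(plan=[[[0.0046,0.0026,0],[0,0,0],0],[[0.0046,0.0026,0],[0,0,0],0],[[0.0046,0.0026,0],[0,0,0],0],[[-0.0029,0.0057,0],[0,0,-6],0],[[-0.0029,0.0057,0],[0,0,-6],0],[[-0.0029,0.0057,0],[0,0,-6],0],[[-0.0029,0.0057,0],[0,0,-6],0],[[-0.0029,0.0057,0],[0,0,-6],0],[[-0.0029,0.0057,0],[0,0,-6],0],[[-0.0029,0.0057,0],[0,0,-6],0],[[-0.0029,0.0057,0],[0,0,-6],0],[[-0.0029,0.0057,0],[0,0,-6],0],[[-0.0029,0.0057,0],[0,0,-6],0],[[-0.0029,0.0057,0],[0,0,-6],0],[[-0.0029,0.0057,0],[0,0,-6],0],[[-0.0029,0.0057,0],[0,0,-6],0],[[-0.0029,0.0057,0],[0,0,-6],0],[[-0.0029,0.0057,0],[0,0,-6],0]])

```text
time_s: 25.25
tool_pos: [0.5235, -0.0629, 0.148]
tcp_rot: [-2.23, -2.212, 0.003]
contact_force: [-2.9, -1.0, 2.0]
width: -0.002
```

Call:
send_rows(plan=[[[0.0009,0.0005,0],[0,0,0],0],[[-0.0029,0.0057,0],[0,0,-6],0],[[-0.0029,0.0057,0],[0,0,-6],0],[[-0.0029,0.0057,0],[0,0,-6],0],[[-0.0029,0.0057,0],[0,0,-6],0],[[-0.0029,0.0057,0],[0,0,-6],0],[[-0.0029,0.0057,0],[0,0,-6],0],[[-0.0029,0.0057,0],[0,0,-6],0],[[-0.0029,0.0057,0],[0,0,-6],0],[[-0.0024,0.006,0],[0,0,-6],0],[[-0.0029,0.0057,0],[0,0,-6],0],[[-0.0029,0.0057,0],[0,0,-6],0],[[-0.0029,0.0057,0],[0,0,-6],0],[[-0.0029,0.0057,0],[0,0,-6],0],[[-0.0029,0.0057,0],[0,0,-6],0],[[-0.0029,0.0057,0],[0,0,-6],0],[[-0.0029,0.0057,0],[0,0,-6],0],[[-0.0029,0.0057,0],[0,0,-6],0],[[-0.0029,0.0057,0],[0,0,-6],0]])

```text
time_s: 27.15
tool_pos: [0.6167, -0.0215, 0.1488]
tcp_rot: [-0.474, 3.103, -0.002]
contact_force: [0.9, -1.6, 1.5]
width: 0.003
```

```bash
python3 -c "
from h import *
rel(); mark('r12',.172)"
```

```text
t 27.15 pos [ 0.6167 -0.0215  0.1488] yaw_x -162.6 tilt [ 0.002 -0.001] F [ 0.9 -1.6  1.5] q [ 0.1   0.58 -0.19  1.69  0.14  0.88  1.72] w 0.003
R mm 62.46 phi -12.2 psi 29.6 Frad(out) 1.2
mark 497 497 89.8
```

Call:
send_rows(plan=[[[-0.0029,0.0057,0],[0,0,-6],0],[[-0.0029,0.0057,0],[0,0,-6],0],[[0,0,0],[0,0,0],0],[[-0.0055,-0.0032,0],[0,0,0],0],[[-0.0055,-0.0032,0],[0,0,0],0],[[-0.0055,-0.0032,0],[0,0,0],0],[[0,0,-0.03],[0,0,0],0],[[0,0,-0.04],[0,0,0],0],[[0,0,-0.03],[0,0,0],0],[[0,0,0],[0,0,0],0],[[0,0,0],[0,0,0],0]])

```text
time_s: 28.3
tool_pos: [0.6366, -0.0078, 0.2485]
tcp_rot: [-0.794, 3.039, -0.0]
contact_force: [-0.3, -0.5, -0.3]
width: 0.0
```

```bash
python3 -c "
from h import *
rel(); mark('r13',.174)
r=ringlook('l13',.136); m=((r[:,:,2]>150)&(r[:,:,1]<70)&(r[:,:,0]<70)).astype(np.uint8)
n,l,S,c=cv2.connectedComponentsWithStats(m)
for i in range(1,n):
  if S[i,4]>60:
    w=np.array([.455+c[i][0]*.0005,.092-c[i][1]*.0005]); d=w-C; print(S[i],w.round(4),np.hypot(*d).round(4),np.degrees(np.arctan2(d[1],d[0])).round(1))
cv2.imwrite('pics/m13.png',np.hstack([r,cv2.imread('pics/r13.png')]))
"
```

```text
t 28.3 pos [ 0.6366 -0.0078  0.2485] yaw_x -150.7 tilt [ 0.001 -0.   ] F [-0.3 -0.5 -0.3] q [ 0.12  0.51 -0.26  1.55  0.14  1.1   1.91] w 0.0
R mm 80.86 phi 0.4 psi 28.9 Frad(out) -0.3
mark 505 505 104.3
[135  25  58  26 778] [0.5368 0.0736] 0.084 103.0
```

View pics/m13.png

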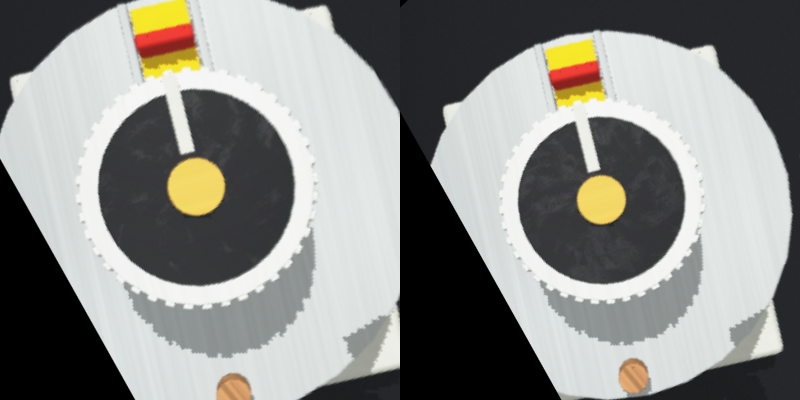

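The mark is back at about 104°, so the ring has made two turns. The cork is in place and the tab is still closed at 103°. Next I go to the outer side of the tab.

Call:
send_rows(plan=[[[0.0076,0.0299,0],[0,0,0],0],[[0.0076,0.0299,0],[0,0,0],0],[[0.0076,0.0299,0],[0,0,0],0],[[0.0076,0.0299,0],[0,0,0],0],[[0.0076,0.0299,0],[0,0,0],0],[[0,0,0],[0,0,8.2],0],[[0,0,0],[0,0,8.2],0],[[0,0,0],[0,0,8.2],0],[[0,0,0],[0,0,8.2],0],[[0,0,0],[0,0,8.2],0],[[0,0,0],[0,0,8.2],0],[[0,0,0],[0,0,8.2],0],[[0,0,0],[0,0,8.2],0],[[0,0,0],[0,0,8.2],0],[[0,0,0],[0,0,8.2],0],[[0,0,0],[0,0,8.2],0],[[0,0,0],[0,0,8.2],0],[[0,0,0],[0,0,8.2],0],[[0,0,0],[0,0,0],0]])

```text
time_s: 30.3
tool_pos: [0.529, 0.1038, 0.2469]
tcp_rot: [-1.962, -2.452, 0.003]
contact_force: [-0.1, -0.6, -0.2]
width: 0.001
```

```bash
python3 -c "
from h import *
rel()"
```

```text
t 30.3 pos [0.529  0.1038 0.2469] yaw_x 102.7 tilt [-0.002 -0.001] F [-0.1 -0.6 -0.2] q [-0.3   0.33  0.03  1.82 -0.01  1.   -0.05] w 0.001
R mm 115.24 phi 103.4 psi 179.3 Frad(out) -0.5
```

Call:
send_rows(plan=[[[0,0,0.035],[0,0,0],0],[[0,0,0.035],[0,0,0],0],[[0,0,0.03],[0,0,0],0],[[0,0,0.017],[0,0,0],0],[[0,0,0],[0,0,0],0],[[-0.005,0,0],[0,0,0],0],[[-0.005,0,0],[0,0,0],0],[[0,0,0],[0,0,0],0]])

```text
time_s: 31.1
tool_pos: [0.5331, 0.093, 0.1323]
tcp_rot: [1.961, 2.452, 0.002]
contact_force: [-0.2, 1.2, -0.0]
width: -0.002
```

Call:
send_rows(plan=[[[-0.003,0,0],[0,0,0],0],[[-0.003,0,0],[0,0,0],0],[[-0.003,0,0],[0,0,0],0],[[-0.003,0,0],[0,0,0],0],[[-0.003,0,0],[0,0,0],0]])

```text
time_s: 31.6
tool_pos: [0.5355, 0.0797, 0.1314]
tcp_rot: [1.961, 2.454, 0.001]
contact_force: [0.3, 1.6, 2.8]
width: -0.0
```

Call:
send_rows(plan=[[[-0.0025,0,0],[0,0,0],0],[[-0.0025,0,0],[0,0,0],0],[[-0.0025,0,0],[0,0,0],0],[[-0.0025,0,0],[0,0,0],0],[[0,0,0],[0,0,0],0]])

```text
time_s: 32.1
tool_pos: [0.5375, 0.0692, 0.1311]
tcp_rot: [1.962, 2.453, -0.001]
contact_force: [-0.4, -0.4, -0.2]
width: 0.002
```

```bash
python3 -c "
from h import *
rel()"
```

```text
t 32.1 pos [0.5375 0.0692 0.1311] yaw_x 102.7 tilt [-0. -0.] F [-0.4 -0.4 -0.2] q [-0.23  0.49  0.02  1.91 -0.01  0.75  0.02] w 0.002
R mm 79.56 phi 103.2 psi 179.5 Frad(out) -0.3
```

Call:
send_rows(plan=[[[-0.0015,0,0],[0,0,0],0],[[-0.0015,0,0],[0,0,0],0],[[-0.001,0,0],[0,0,0],0],[[-0.001,0,0],[0,0,0],0]])

```text
time_s: 32.5
tool_pos: [0.5382, 0.0654, 0.1311]
tcp_rot: [-1.96, -2.454, -0.0]
contact_force: [-0.7, 4.6, 1.0]
width: 0.001
```

Call:
send_rows(plan=[[[-0.001,0,0],[0,0,0],0],[[-0.001,0,0],[0,0,0],0],[[0,0,0],[0,0,0],0]])

```text
time_s: 32.8
tool_pos: [0.5383, 0.0653, 0.1311]
tcp_rot: [-1.957, -2.454, -0.002]
contact_force: [-2.8, 7.2, 0.8]
width: 0.001
```

```bash
python3 -c "
from h import *
rel()"
```

```text
t 32.8 pos [0.5383 0.0653 0.1311] yaw_x 102.8 tilt [-0.001  0.002] F [-2.8  7.2  0.8] q [-0.22  0.49  0.02  1.9  -0.02  0.75  0.04] w 0.001
R mm 75.68 phi 103.3 psi 179.5 Frad(out) 7.7
```

Call:
send_rows(plan=[[[0.005,0,0],[0,0,0],0],[[0.012,0,0],[0,0,0],0],[[0.015,0,0],[0,0,0],0],[[0,0,-0.03],[0,0,0],0],[[0,0,-0.04],[0,0,0],0],[[0,0,-0.04],[0,0,0],0],[[0,0,-0.04],[0,0,0],0],[[0,0,0],[0,0,0],0],[[0,0,0],[0,0,0],0]])

```text
time_s: 33.7
tool_pos: [0.5322, 0.0951, 0.2819]
tcp_rot: [1.959, 2.454, 0.002]
contact_force: [-0.5, -0.2, -0.8]
width: -0.002
```

```bash
python3 -c "
from h import *
s,R=rel(); im=optics.get_image('wrist'); c=cam('wrist',s)
u=np.array([np.cos(np.radians(102.8)),np.sin(np.radians(102.8))])
for r in(.061,.085): print(r,proj(c,[*(C+r*u),.136]).round(1))
sc=optics.get_image('scene'); cv2.imwrite('pics/fin.png',np.hstack([cv2.resize(im[90:330,130:400],(400,356)),cv2.resize(sc[130:270,180:337],(400,356))]))"
```

```text
t 33.7 pos [0.5322 0.0951 0.2819] yaw_x 102.8 tilt [0.002 0.   ] F [-0.5 -0.2 -0.8] q [-0.28  0.29  0.03  1.78 -0.01  1.07 -0.03] w -0.002
R mm 106.07 phi 102.8 psi 180.0 Frad(out) -0.1
0.061 [256.9 216. ]
0.085 [256.9 195. ]
```

View pics/fin.png

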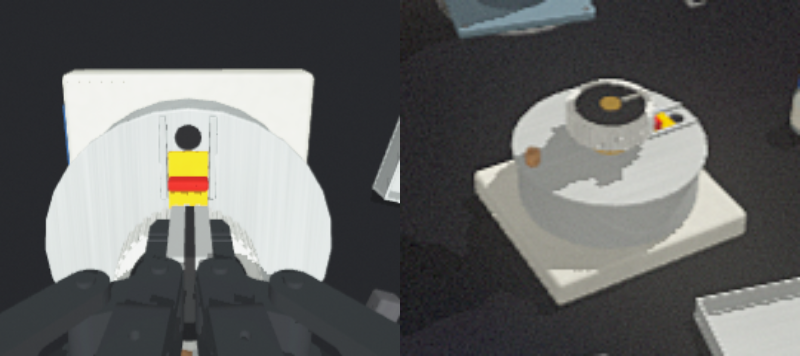

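The port hole is uncovered. The tab sits at about wrist pixel (257,213), against (257,216) predicted for fully open. The cork has not moved and the arm is clear.

```bash
python3 -c "
from station import robot
print(robot.hand_in())"
```

```text
the job is handed in; nothing more can be done
None
```

The sampling port is unlocked and open, and I handed the job in at about 34 s of the 72 s allowed.

- **Ring:** I rolled it anticlockwise in three strokes with a corner of the shut fingertips in the knurling. The white mark, tracked with the wrist camera, went round about 720° in total and ended at 104°, against about 103° at the start. The contact forces I read during the strokes stayed below about 12 N.
- **Shutter:** I pushed the red tab's outer face towards the ring. It stopped with the fingertip 75.7 mm from the pot axis, where I expected about 76 mm for fully open. There the force rose to about 7.7 N with no more movement, so I took it as the end stop.
- **Last checks:** The final pictures show the port hole uncovered, and the cork is still standing on the lid. The tab was about 3 pixels from its predicted open position, which I put down to reading error. The arm finished about 16 cm above the lid and read no contact force. I never moved near the other bench items, but I did not check each one again at the end. No check failed.

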